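Spring the guard bar across the espresso cubby

ROBOT

A 7-joint arm with a two-finger parallel gripper is mounted at the origin on the work surface. World frame = base frame: x ahead of the robot, y to its left, z up, the work surface at z = 0. Lengths are in m, angles in rad, forces in N, time in s.
With the tool pointing down it reaches from about 0.425 to 0.875 m from the base axis. Payload 4.7 kg.
Tool frame: the origin (TCP) lies at the very end of the fingers, on their centre line; the grasp point (between the pads) lies 19 mm behind it; z points along the fingers, y is the line along which they close (so a half turn about z gives the same grasp; the last joint's range is limited). The gripper opens to 87 mm and grips with 3 to 60 N. Pads are 19 mm wide; open, the fingers measure 117 mm over their backs; the gripper's body (75 mm by 190 mm) begins 51 mm behind the grasp point.
Start: joints at [-1.328, 0.321, -0.07, 1.45, 0.023, 1.371, -0.057], TCP at [0.147, 0.633, 0.223] pointing down, gripper open.
Joint ranges: [-2.86, 2.86], [-0.3, 2.09], [-1.38, 1.24], [0.06, 2.45], [-1.56, 4.7], [0.09, 2.05], [-2.69, 2.69]. Speed limits (rad/s): [2.57, 2.57, 3.14, 3.14, 3.14, 3.14, 3.14].

INTERFACE

Orientations are given as a rotation vector (axis times angle).
In Python, from bench import ctrl, imaging, ticket gives the robot as it stands.
- The arm moves only by the tool jog_arm, never from a script. Its argument "rows" is text: rows parted by semicolons, each of 7 numbers parted by spaces: the shift along the tool's x, y, z in cm, then the turn, a rotation vector about the tool's x, y, z in rad, then the closure, from -1 (fully open) to 1 (shut), so that 0 is half open. A call has 1 to 5 rows; each row shifts and turns the commanded pose from where the row before left it, along the tool's axes as they then stand; what a row does not reach is not made up. A row lasts 1/8 s, in which the tool goes at most 62.5 mm and 10.7 degrees, less where a joint would pass 70% of its speed; a pose out of reach is approached as far as the arm can. A call with a gripper value outside its range is refused whole. The fingers move at their own pace and stop on an object; "force" is the grip in N (left out, the last holds). Time passes only in rows, so rows that do not move let the fingers close. It gives the time, the measured TCP pose, the force, the opening and the grip force at its end, in the units of the state.
- ctrl.get_state(): the state, without advancing time (a new reading comes with each control period).
- imaging.get_image(name): name is "scene" or "top" or "wrist"; returns a dict with "img" (420x560x3 uint8, blue, green, red), "vertical_fov" (degrees; the focal length in pixels is half the picture's height over the tangent of half this angle, whatever the lens; pixels are square), "cx", "cy" (the principal point, pixels), "k1" (the pictures are not rectified: a ray, as slopes to the right and down, at radius r is drawn at 1 + k1 r^2 times it, then the intrinsics apply), "origin" and "orientation" of the camera in the world. Camera axes: x right, y down, z forward; pixel columns grow to the right and rows downward; lengths in m; the calibration is good to about 2 mm. A picture is of the moment at which its call begins. There is no depth.
- ticket.close_job(): hands the job in; it is judged then, once.
The state is a dict: "time": time; "joint_positions": joint angles; "qd": joint speeds; "joint_torque": joint torques, N m; "position": TCP position; "tool_rot": TCP orientation; "ft_force": force on the tool from outside, world axes, zero at the start; "torque": the same for the moment, N m; "grip_width": opening from 0.0 (shut) to 1.0 (fully open); "grip_force": force on a finger pad.
Only numpy, scipy, OpenCV 4.12 (cv2) and the standard library are available. Lean on these libraries where they do the work, as an engineer would, in place of code of your own. Each camera call takes 0.05 s, during which the arm holds its last target. There are 200 camera calls.

TASK

Pick up the loose aluminium guard bar and spring it into the steel bracket along the front of the espresso-cup cubby, so that the pin at each end sits fully home in its recess and the bar stays there by itself when let go. Either end may go either side. Work gently: do not ram the spring solid, shove the bracket hard or let the bar fly, and leave the cups and the other things on the shelf where they are.

Things in the scene. Friction and masses are not known exactly. Their poses are not given: they have to be found in the camera images.
- cubby: Low open-topped cubby (white floor, pale green walls) fixed to the shelf, open towards the robot: walls 50 mm high, 300 mm wide, x = 70 to 196 mm. Origin on the shelf, below the bracket's line; x points into the cubby (away from the robot), y along its front to the left, z up. A steel bracket stands on its 10 mm thick front lip: a flat strip along y (top at z = 16 mm) with an upright cheek at each end.
- line_mid (a point): Point on the cubby at x = 0, y = 0, z = 52 mm, on the line through both recess centres. Each cheek has, in its inner face, a blind square recess 18 x 18 mm, 8 mm deep, centred on this line. The inner faces are 170 mm apart. The bracket is clamped up to 11 mm to either side along y: midway between its cheeks lies somewhere within 11 mm of this point, NOT measured; find the stops by touch.
- lip (a point): Point at x = 0, y = 0 on top of the cubby's front lip (z = 10 mm), in the bracket's middle setting. Cheeks: x = -14 to +14 mm, 14 mm thick in y, tops at z = 66 mm; pass over or in front of them.
- door (a point): Centre of the clear acrylic door, slid half open: 4 mm thick, 145 mm along y, up to z = 50 mm, 68 mm behind the line of the recesses (in the cubby's x). Leave room for the fingers when opening them there.
- bar: Loose sprung aluminium guard bar, 0.17 kg (0.7 to 1.3 times that): a rail 150 mm long (y), 22 mm wide (x), 32 mm high (z), with a 10 mm thick steel pin in the middle of each end, 16 mm above the underside. Origin at the centre of the rail's underside, z up. Grasp it across its 22 mm width. Over both tips: 190 mm free, 174 mm pressed solid, 186 mm when seated in the bracket.
- bar_mid (a point): Centre of the guard bar's rail, on the axis of its pins, 16 mm above the underside. With the plunger's nose on the floor of one recess the bar must be pressed to under 178 mm over its tips for the rigid pin to pass the other cheek's face.
- bar_pin (a point): Tip of the bar's rigid pin, 12 mm long, at its -y end (87 mm from bar_mid).
- bar_plunger (a point): Tip of the round-nosed sprung plunger at the bar's +y end: stands out 28 mm (103 mm from bar_mid) when free and can be pressed in 16 mm, where it comes up solid. It takes 5 N to start and 0.6 N more per mm (about 14.6 N at 16 mm), lightly damped.
- cup0: Right white espresso cup, standing in the cubby, 58 mm across the rim and 55 mm high; origin at the centre of its underside. Leave alone.
- cup1: Middle white espresso cup, standing in the cubby, 58 mm across the rim and 55 mm high; origin at the centre of its underside. Leave alone.
- cup2: Left white espresso cup, standing in the cubby, 58 mm across the rim and 55 mm high; origin at the centre of its underside. Leave alone.
- scoop: Stainless coffee scoop, bowl 48 mm across and 30 mm high with a 90 mm handle to its -x; origin under the bowl. Leave alone.
- dripper: Orange plastic cone dripper, 110 mm across and 85 mm high; origin at the centre of its underside. Leave alone.
- sugar_pot: Closed white ceramic sugar pot, 90 mm across, 103 mm high; origin at the centre of its underside. Leave alone.
- milk_jug: Steel milk jug, 80 mm across, 85 mm high, handle to its +y; origin at the centre of its underside. Leave alone.
Things that resemble listed ones, but are neither listed nor needed, are in the scene too. Of the things that look like the bar, the smallest one is meant.

How it is judged:
On the way, in this order (a step that is already met when the one before it is completed fails the run):
1. the bar is lifted off the shelf (height (world z) of bar_mid above 0.04 m), for 0.1 s.
2. at the bracket, the bar is pressed shorter than 178.5 mm over its tips (distance between bar_pin and bar_plunger below 0.1785 m and horizontal distance between bar_mid and cubby below 0.06 m), for 0.05 s.
3. the bar is seated in both recesses (x of bar_mid in the frame of cubby between -0.007 and 0.007 m and z of bar_mid in the frame of cubby between 0.045 and 0.059 m and y of bar_mid in the frame of cubby between -0.025 and 0.025 m and angle between the y axis of bar and the y axis of cubby, either way round below 0.06 rad and distance between bar_pin and bar_plunger between 0.1835 and 0.1883 m), for 0.2 s.
At the end, for the whole second after the job is handed in: Both pins in their recesses, bar released and at rest: bar_mid within 7 mm in x and z of the line through the recess centres and 25 mm in y of the cubby's middle, bar parallel to the cubby's y within 0.06 rad, 183.5 to 188.3 mm long over its tips (186 seated) (all of step 3 and linear speed of bar below 0.02 m/s and angular speed of bar below 0.2 rad/s and contact force between the fingers and bar below 0.05 N); the robot touches nothing.
It fails at once if the bar presses on the bracket or cubby with more than 25 N (spring rammed solid, bracket shoved, or bar left to fly) (contact force between bar and cubby above 25 N).
It fails at once if the robot itself pushes the cubby or bracket with more than 15 N (contact force between any of the fingers, the arm and cubby above 15 N).
It fails at once if a cup, the scoop, dripper, sugar pot or milk jug is moved more than 15 mm (distance of any of cup0, cup1, cup2, scoop, dripper, sugar_pot, milk_jug from where it was at the start of the episode above 0.015 m).
It also fails if it takes over 58 s, if anything falls off the work surface, if the arm or the gripper's body presses on something with over 40 N, if the wrist force passes 120 N, or if a joint passes its speed limit or range.

## Working session

There is one attempt and no reset: what is moved stays moved. The work goes in short steps, Python scripts to look and compute and a tool call to move; the robot and the scene stay as the last step left them, time stands still between calls to the robot, and variables do not carry over. Pictures are saved under pics/ and viewed, at most 10 in all, crops included, and the job is handed in when it is done.

Besides the shell and the picture viewer there is one more tool, called as a command line: name --argument value ..., lists and objects as JSON in quotes. jog_arm: Moves the arm, as the interface text tells. Its arguments: {"type":"object","properties":{"rows":{"type":"string"},"force":{"type":"number"}},"required":["rows"]}

```bash
ls; mkdir -p pics; cat > h.py <<'E'
import numpy as np,cv2
from scipy.spatial.transform import Rotation as R
from bench import ctrl,imaging,ticket
import pickle
def rot(o):
    o=np.array(o,float)
    return o if o.shape==(3,3) else (R.from_rotvec(o) if o.size==3 else R.from_quat(o)).as_matrix()
def snap(name,tag):
    d=imaging.get_image(name); cv2.imwrite(f'pics/{tag}.png',d['img']); pickle.dump(d,open(f'pics/{tag}.pkl','wb')); return d
def load(tag): return pickle.load(open(f'pics/{tag}.pkl','rb'))
def foc(d): return d['img'].shape[0]/2/np.tan(np.radians(d['vertical_fov'])/2)
def ray(d,u,v):
    f=foc(d); p=np.array([(u-d['cx'])/f,(v-d['cy'])/f]); q=p.copy()
    for _ in range(30): q=p/(1+d['k1']*(q@q))
    r=rot(d['orientation'])@np.array([*q,1]); return np.array(d['origin']),r
def atz(d,u,v,z):
    o,r=ray(d,u,v); return o+r*(z-o[2])/r[2]
def proj(d,P):
    c=rot(d['orientation']).T@(np.array(P)-d['origin']); q=c[:2]/c[2]; return q*(1+d['k1']*(q@q))*foc(d)+[d['cx'],d['cy']]
def tri(*obs):
    A=0;b=0
    for d,u,v in obs:
        o,r=ray(d,u,v); r=r/np.linalg.norm(r); M=np.eye(3)-np.outer(r,r); A=A+M; b=b+M@o
    return np.linalg.solve(A,b)
E
python3 - <<'E'
from h import *
for n in ['scene','top','wrist']:
    d=snap(n,n+'0'); print(n,d['origin'],d['orientation'],d['vertical_fov'],d['k1'],d['cx'],d['cy'])
print(ctrl.get_state())
a=[load(n+'0')['img'] for n in ['scene','top']]
cv2.imwrite('pics/both.png',cv2.resize(np.vstack(a),None,fx=.714,fy=.714))
E
```

```text
pics
scene [ 0.95200717 -0.44949624  1.05667016] [-2.34925729 -1.14454078  0.31290816] 53.25095652829603 -0.08342789331205303 283.5850995672302 209.8621128692155
top [ 0.21938324 -0.05476807  1.29649241] [-2.13790155  2.07805791 -0.23036032] 55.70009801204815 0.03948608956148217 280.0100056754202 212.36913612203512
wrist [0.06691813 0.65137836 0.38395163] [2.26396869 1.79736299 0.27282012] 70.00933712692212 -0.027781610701887408 283.556543281869 209.54732881641144
{'time': 0.15, 'joint_positions': array([-1.3279039 ,  0.321684  , -0.07009352,  1.45139682,  0.02258183,
        1.37080319, -0.05690496]), 'qd': array([ 1.69929576e-04, -2.45356172e-03, -4.48968989e-04, -3.66805963e-03,
       -1.95798731e-03, -3.54097449e-04,  8.08516193e-05]), 'joint_torque': array([ 3.22833448e-04, -4.91799438e+01, -4.04319232e-01, -3.12874711e+01,
       -6.38839672e-02,  4.06232500e-02,  1.08835868e-04]), 'position': array([0.14735877, 0.63264217, 0.22169148]), 'tool_rot': array([-3.58553020e-01, -3.12095671e+00,  2.35757125e-03]), 'ft_force': array([-0.11965077,  0.28312525, -0.44884541]), 'torque': array([ 0.06511879, -0.03399378, -0.0001236 ]), 'grip_force': 0.0, 'grip_width': 1.0012927148022597}
```

View pics/top0.png

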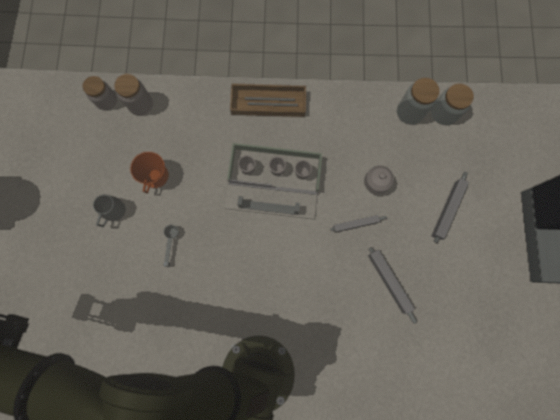

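View pics/scene0.png

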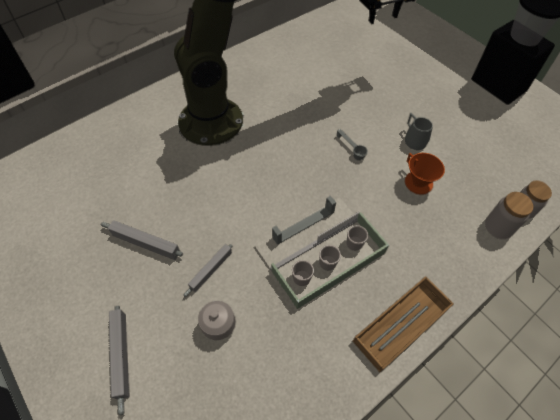

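The top view shows the small bar at about (332,229)-(385,217), the bracket cheeks at (241,203) and (300,210), and two larger decoys further right. In the scene view, the bar is at (185,294)-(231,247) and the cheeks are at (277,234) and (331,206). I'll enlarge crops of both.

```bash
python3 - <<'E'
from h import *
t=load('top0')['img'][185:245,220:400]; s=load('scene0')['img'][185:305,175:345]
t=cv2.resize(t,None,fx=4.4,fy=4.4,interpolation=cv2.INTER_CUBIC)[:, :]
cv2.imwrite('pics/ct.png',cv2.convertScaleAbs(t,alpha=1.6))
s=cv2.resize(s,None,fx=4.4,fy=4.4,interpolation=cv2.INTER_CUBIC); cv2.imwrite('pics/cs.png',cv2.convertScaleAbs(s,alpha=1.6))
E
```

```text
(no output)
```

View pics/ct.png

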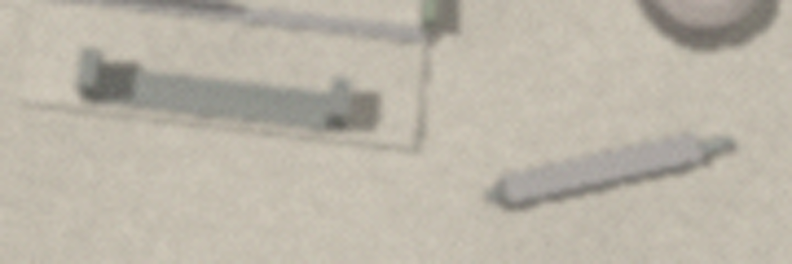

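View pics/cs.png

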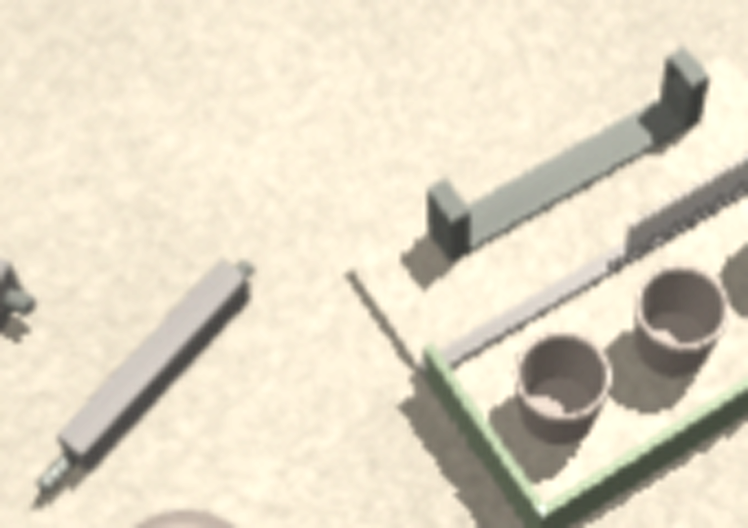

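```bash
python3 - <<'E'
from h import *
T=load('top0');S=load('scene0')
ct=lambda x,y:(T,220+(x+.5)/4.4-.5,185+(y+.5)/4.4-.5)
cs=lambda x,y:(S,175+(x+.5)/4.4-.5,185+(y+.5)/4.4-.5)
for n,a,b in [('cheekL',(89,68),(687,68)),('cheekR',(342,98),(449,200)),('plungertip',(736,145),(40,495)),('rigidtip',(488,197),(252,267))]:
    print(n,tri(ct(*a),cs(*b)).round(4), 'z-plane', [atz(*c,.066 if 'ch' in n else .016)[:2].round(4) for c in (ct(*a),cs(*b))])
# bar top mid: crop corners
print([atz(*cs(*p),.032)[:2].round(4) for p in [(222,262),(248,290),(60,440),(85,463)]])
# cubby lip front corner right & wall outer corner right
print([atz(*c,.010)[:2].round(4) for c in (ct(420,150),ct(22,103),cs(350,272))])
print([atz(*c,.050)[:2].round(4) for c in (ct(425,0),cs(430,350),cs(540,515))])
E
```

```text
cheekL [0.5262 0.0758 0.0625] z-plane [array([0.5257, 0.076 ]), array([0.5274, 0.0733])]
cheekR [ 0.5093 -0.1076  0.064 ] z-plane [array([ 0.5087, -0.1077]), array([ 0.5103, -0.108 ])]
plungertip [ 0.4947 -0.4056  0.009 ] z-plane [array([ 0.4929, -0.4044]), array([ 0.4981, -0.4052])]
rigidtip [ 0.4488 -0.2193  0.014 ] z-plane [array([ 0.4481, -0.2196]), array([ 0.4501, -0.2192])]
[array([ 0.4434, -0.2356]), array([ 0.4694, -0.2338]), array([ 0.483 , -0.3785]), array([ 0.5043, -0.3744])]
[array([ 0.4835, -0.1694]), array([0.511, 0.131]), array([ 0.4883, -0.1706])]
[array([ 0.5888, -0.1685]), array([ 0.5775, -0.1744]), array([ 0.6977, -0.1877])]
```

```bash
python3 - <<'E'
from h import *
T=load('top0');S=load('scene0')
print('pot',atz(T,380,180,.09),atz(S,215,316,.1), 'knob', tri((T,381,176),(S,214,316)))
for n in ['wrist0']:
    d=load(n); print(proj(d,[.1474,.6326,.2217]))
M=rot(ctrl.get_state()['tool_rot']); print(M.round(3))
E
```

```text
pot [ 0.59780274 -0.36604056  0.09      ] [ 0.61940435 -0.37496597  0.1       ] knob [ 0.61275829 -0.37354951  0.08210925]
[283.93711695 260.33655586]
[[-0.974  0.227 -0.   ]
 [ 0.227  0.974 -0.001]
 [-0.    -0.002 -1.   ]]
```

jog_arm --rows "-4.42 -3.42 0 0 0 0 -1; -4.42 -3.42 0 0 0 0 -1; -4.42 -3.42 0 0 0 0 -1; -4.42 -3.42 0 0 0 0 -1; -4.42 -3.42 0 0 0 0 -1"

```text
time: 0.78
position: [0.3249, 0.4147, 0.2224]
tool_rot: [0.359, 3.121, 0.0]
ft_force: [1.0, -0.5, -0.0]
grip_width: 0.997
grip_force: 0.0
```

jog_arm --rows "-4.42 -3.42 0 0 0 0 -1; -4.42 -3.42 0 0 0 0 -1; -4.42 -3.42 0 0 0 0 -1; -4.42 -3.42 0 0 0 0 -1; -4.42 -3.42 0 0 0 0 -1"

```text
time: 1.4
position: [0.5011, 0.1982, 0.2225]
tool_rot: [0.358, 3.121, 0.001]
ft_force: [0.2, 0.8, -0.0]
grip_width: 1.0
grip_force: 0.0
```

jog_arm --rows "-0.8 -6.1 0 0 0 0 -1; -0.8 -6.1 0 0 0 0 -1; -0.8 -6.1 0 0 0 0 -1; -0.8 -6.1 0 0 0 0 -1; -0.8 -6.1 0 0 0 0 -1"

```text
time: 2.02
position: [0.4696, -0.1082, 0.2226]
tool_rot: [0.358, 3.121, 0.001]
ft_force: [1.8, -0.6, 0.3]
grip_width: 1.003
grip_force: 0.0
```

jog_arm --rows "-0.8 -6.1 0 0 0 0.18 -1; 0 -6.1 0 0 0 0.18 -1; 0 0 0 0 0 0.18 -1; 0 0 0 0 0 0.18 -1; 0 0 0 0 0 0.18 -1"

```text
time: 2.65
position: [0.4395, -0.2237, 0.2223]
tool_rot: [-1.689, -2.649, -0.0]
ft_force: [-1.2, 0.9, -0.4]
grip_width: 0.997
grip_force: 0.0
```

jog_arm --rows "-4.3 -0.3 0 0 0 0 -1; -4.2 -0.3 0 0 0 0 -1; 0 0 1 0 0 0.095 -1; 0 0 1 0 0 0.095 -1; 0 0 0 0 0 0 -1"

```text
time: 3.28
position: [0.4702, -0.3026, 0.2016]
tool_rot: [-1.922, -2.482, 0.001]
ft_force: [0.9, 0.1, 0.5]
grip_width: 0.998
grip_force: 0.0
```

```bash
python3 - <<'E'
from h import *
d=snap('wrist','w1'); print(d['origin'],rot(d['orientation']).round(2)); s=ctrl.get_state();print(s['position'],rot(s['tool_rot']).round(3))
E
```

```text
[ 0.44976262 -0.22296875  0.36406478] [[ 0.97  0.24  0.07]
 [ 0.25 -0.92 -0.29]
 [-0.    0.3  -0.95]]
[ 0.47057002 -0.30275801  0.20224786] [[-0.251  0.968 -0.001]
 [ 0.968  0.251  0.   ]
 [ 0.001 -0.001 -1.   ]]
```

View pics/w1.png

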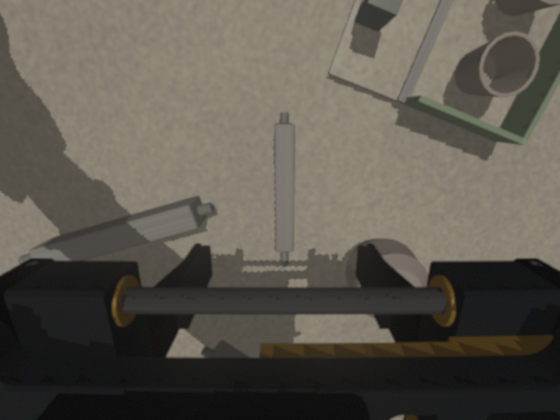

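The wrist view shows the bar upright in the picture at u 275-294, v 124-252, with its tips at (284,112) and (284,263).

```bash
python3 - <<'E'
from h import *
d=load('w1')
P=[atz(d,u,v,.032) for u,v in [(275,124),(294,124),(274.5,252),(294.5,252)]]
print(np.array(P).round(4), np.mean(P,0)); a=(P[0]+P[1])/2-(P[2]+P[3])/2; print(a,np.linalg.norm(a),np.degrees(np.arctan2(-a[0],a[1])))
print(proj(d,[.4697,-.304,.032]),[atz(d,284,v,.016) for v in(112,263)])
# height check with top image
T=load('top0')
ct=lambda x,y:(T,220+(x+.5)/4.4-.5,185+(y+.5)/4.4-.5)
print(tri((d,284,263),ct(736,145)),tri((d,284,112),ct(488,197)))
E
```

```text
[[ 0.4422 -0.233   0.032 ]
 [ 0.4618 -0.2279  0.032 ]
 [ 0.4778 -0.3784  0.032 ]
 [ 0.5013 -0.3723  0.032 ]] [ 0.47077188 -0.30288482  0.032     ]
[-0.03754549  0.14485143  0.        ] 0.14963823290128478 14.531274406436394
[283.34510508 192.78374458] [array([ 0.44835191, -0.21853441,  0.016     ]), array([ 0.49474058, -0.39786354,  0.016     ])]
[ 0.49853757 -0.41179305 -0.01147356] [ 0.44804707 -0.21896673  0.01815259]
```

jog_arm --rows "0 0 5.5 0 0 0 -1; 0 0 5.5 0 0 0 -1; 0 0 5 0 0 0 -1; 0 0 2.5 0 0 0 -1; 0 0 1 0 0 0 -1"

```text
time: 3.95
position: [0.4703, -0.3024, 0.0065]
tool_rot: [-1.921, -2.483, 0.001]
ft_force: [0.4, -0.6, -0.0]
grip_width: 0.998
grip_force: 0.0
```

jog_arm --rows "0 0 0.2 0 0 0 -0.2; 0 0 0 0 0 0 0.3; 0 0 0 0 0 0 0.6; 0 0 0 0 0 0 1; 0 0 0 0 0 0 1" --force 15

```text
time: 4.58
position: [0.471, -0.303, 0.0059]
tool_rot: [1.924, 2.483, 0.001]
ft_force: [-0.0, -0.2, 0.1]
grip_width: 0.516
grip_force: 0.0
```

jog_arm --rows "0 0 0 0 0 0 1; 0 0 0 0 0 0 1; 0 0 0 0 0 0 1" --force 55

```text
time: 4.95
position: [0.4708, -0.303, 0.0055]
tool_rot: [-1.925, -2.483, -0.0]
ft_force: [-0.6, -0.4, -0.0]
grip_width: 0.247
grip_force: 55.0
```

jog_arm --rows "0 0 -2 0 0 0 1; 0 0 -4 0 0 0 1; 0 0 -5 0 0 0 1; 0 0 -4.5 0 0 0 1; 3 1 0 0 0 0 1"

```text
time: 5.58
position: [0.4742, -0.2758, 0.1658]
tool_rot: [1.927, 2.47, 0.002]
ft_force: [0.1, 0.8, -2.7]
grip_width: 0.244
grip_force: 55.0
```

jog_arm --rows "5 1.6 0 0 0 0 1; 5 1.6 0 0 0 0 1; 4 1.3 0 0 0 0 1; 1 0.3 0 0 0 0 1; 0 0 0 0 0 0.094 1"

```text
time: 6.2
position: [0.4821, -0.1139, 0.1613]
tool_rot: [2.04, 2.388, 0.001]
ft_force: [0.1, -0.0, -1.5]
grip_width: 0.25
grip_force: 55.0
```

```bash
python3 - <<'E'
from h import *
d=snap('wrist','w2'); s=ctrl.get_state();print(s['time'],s['position'],rot(s['tool_rot']).round(3),s['ft_force'])
im=cv2.convertScaleAbs(d['img'][0:300],alpha=1.8)
cv2.imwrite('pics/w2b.png',cv2.resize(im,None,fx=1.42,fy=1.42,interpolation=cv2.INTER_CUBIC))
E
```

```text
6.25 [ 0.48198788 -0.1148403   0.16127161] [[-0.151  0.988  0.001]
 [ 0.988  0.151 -0.   ]
 [-0.     0.001 -1.   ]] [ 0.29013037 -0.31080505 -2.24585491]
```

View pics/w2b.png

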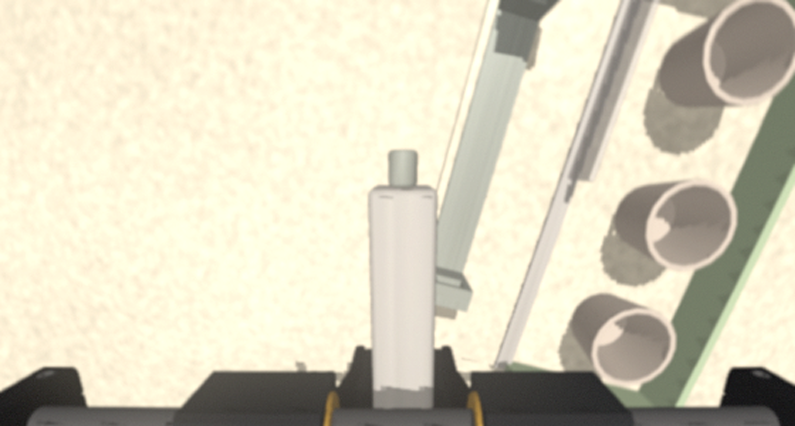

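Wrist view with the bar held: the right cheek's top back corners appear near (472,291) inner and (466,311) outer in the crop. The far cheek is cut off at the top. I'll compare these with the estimate.

```bash
python3 - <<'E'
from h import *
d=load('w2')
for p in [(472,291),(466,311)]: print(atz(d,p[0]/1.42,p[1]/1.42,.066))
u=np.array([.091,.996,0]);v=np.array([.996,-.091,0]);c=np.array([.5093,-.1076,.066])
for a,b in [(7,14),(-7,14)]: q=c+(a*u+b*v)/1000; print(q,proj(d,q)*1.42)
# strip edges direction (z=.016), right edge of strip
e=[atz(d,x/1.42,y/1.42,.016) for x,y in [(526,65),(466,270)]]; print(e, (e[0]-e[1])/np.linalg.norm(e[0]-e[1]))
l=[atz(d,x/1.42,y/1.42,.010) for x,y in [(490,10),(438,190)]]; print(l,(l[0]-l[1])/np.linalg.norm(l[0]-l[1]))
# bar plunger/rigid relative: rigid tip and rail in the grip
print(atz(d,402/1.42,150/1.42,.1613+.0105))
E
```

```text
[ 0.52419695 -0.10105747  0.066     ]
[ 0.52312122 -0.11475739  0.066     ]
[ 0.523881 -0.101902  0.066   ] [471.23872359 292.19088695]
[ 0.522607 -0.115846  0.066   ] [464.87563547 312.46611906]
[array([0.53879194, 0.04203582, 0.016     ]), array([ 0.5271953, -0.0991021,  0.016    ])] [0.08188932 0.99664143 0.        ]
[array([0.5097    , 0.07122661, 0.01      ]), array([ 0.4967911 , -0.04574383,  0.01      ])] [0.10969431 0.99396537 0.        ]
[ 0.46804635 -0.02787497  0.1718    ]
```

jog_arm --rows "4.5 1 0 0 0 0 1; 5 1 0 0 0 0 1; 3.35 0.82 2 0 0 0 1; 0 0 5 0 0 0 1; 0 0 3.5 0 0 0 1"

```text
time: 6.88
position: [0.4893, 0.0163, 0.0544]
tool_rot: [2.038, 2.391, -0.002]
ft_force: [-1.1, 0.0, -2.2]
grip_width: 0.249
grip_force: 55.0
```

jog_arm --rows "0 0 1.4 0 0 0 1; 0 0 0 0 0 0 1; 0 0 0 0 0 0 1"

```text
time: 7.25
position: [0.4912, 0.0169, 0.0431]
tool_rot: [2.039, 2.388, 0.004]
ft_force: [0.1, 0.8, -2.3]
grip_width: 0.25
grip_force: 55.0
```

```bash
cat > st.py <<'E'
from h import *
s=ctrl.get_state(); M=rot(s['tool_rot']); p=s['position']; u=np.array([.091,.996,0]);v=np.array([.996,-.091,0]); F=np.array([.5095,-.1079,.052])
m=p+[0,0,.0105]; nose=m-M[:,0]*.103; rig=m+M[:,0]*.087
f=lambda q:(np.array([v@(q-F),u@(q-F),q[2]-.052])*1000).round(1)
print('t',s['time'],'p',p.round(4),'tilt',np.arcsin(-(v@M[:,0])).round(4)); print('(x,y,z mm rel. R floor) freenose',f(nose),'rig',f(rig),'mid',f(m))
F_=s['ft_force']; print('force x,y,z cubby',round(v@F_,2),round(u@F_,2),round(F_[2],2),'tau',s['torque'].round(2),'tool x.u,x.v',(u@M[:,0]).round(3),(v@M[:,0]).round(3),'toolxz',M[2,0].round(4))
E
python3 st.py
```

```text
t 7.25 p [0.4912 0.0169 0.0431] tilt 0.2488
(x,y,z mm rel. R floor) freenose [-4.2 22.8  1.6] rig [-51.  207.    1.7] mid [-29.6 122.6   1.6]
force x,y,z cubby 0.07 0.77 -2.29 tau [-0.09  0.03 -0.01] tool x.u,x.v 0.969 -0.246 toolxz 0.0002
```

jog_arm --rows "-0.7 -0.05 0.15 0 0 0 1; -0.7 -0.05 0 0 0 0 1; -0.4 -0.03 0 0 0 0 1; -0.33 -0.03 0 0 0 0 1; 0 0 0 0 0 0 1"

```text
time: 7.88
position: [0.4918, -0.0045, 0.0402]
tool_rot: [2.039, 2.389, 0.0]
ft_force: [0.6, -0.7, -1.9]
grip_width: 0.248
grip_force: 55.0
```

```bash
python3 st.py
```

```text
t 7.875 p [ 0.4918 -0.0045  0.0402] tilt 0.2489
(x,y,z mm rel. R floor) freenose [-1.7  1.6 -1.3] rig [-48.5 185.7  -1.3] mid [-27.  101.4  -1.3]
force x,y,z cubby 0.66 -0.62 -1.94 tau [-0.15 -0.16  0.05] tool x.u,x.v 0.969 -0.246 toolxz -0.0002
```

jog_arm --rows "0 0.515 0 0 0 0.05 1; 0 0.515 0 0 0 0.05 1; -0.2 0.1 0 0 0 0 1; -0.2 0 0 0 0 0 1; 0 0 0 0 0 0 1"

```text
time: 8.5
position: [0.5028, -0.0054, 0.0401]
tool_rot: [-2.154, -2.285, -0.002]
ft_force: [-0.0, 3.6, -1.6]
grip_width: 0.247
grip_force: 55.0
```

```bash
python3 st.py
```

```text
t 8.5 p [ 0.5028 -0.0054  0.0401] tilt 0.1503
(x,y,z mm rel. R floor) freenose [-0.6 -0.4 -1.6] rig [-29.  187.5  -1.3] mid [-16.  101.4  -1.4]
force x,y,z cubby -0.34 3.61 -1.63 tau [ 0.94 -0.02  0.01] tool x.u,x.v 0.989 -0.15 toolxz 0.0017
```

jog_arm --rows "-0.2 0 -0.1 0 0 0 1; -0.2 0 0 0 0 0 1; -0.2 0 0 0 0 0 1; 0 0 0 0 0 0 1; 0 0 0 0 0 0 1"

```text
time: 9.12
position: [0.5029, -0.0099, 0.0408]
tool_rot: [-2.152, -2.285, -0.003]
ft_force: [-0.4, 8.5, -5.5]
grip_width: 0.249
grip_force: 55.0
```

```bash
python3 st.py
```

```text
t 9.125 p [ 0.5029 -0.0099  0.0408] tilt 0.151
(x,y,z mm rel. R floor) freenose [ 0.  -4.8 -1. ] rig [-28.6 183.   -0.4] mid [-15.5  97.   -0.7]
force x,y,z cubby -1.2 8.43 -5.49 tau [ 1.81 -0.04  0.07] tool x.u,x.v 0.989 -0.15 toolxz 0.0034
```

jog_arm --rows "-0.2 0 0.05 0 0 0 1; -0.2 0 0 0 0 0 1; -0.15 0 0 0 0 0 1; 0 0 0 0 0 0 1; 0 0 0 0 0 0 1"

```text
time: 9.75
position: [0.5032, -0.0142, 0.0405]
tool_rot: [-2.151, -2.285, -0.005]
ft_force: [0.2, 10.0, -2.1]
grip_width: 0.249
grip_force: 55.0
```

```bash
python3 st.py
```

```text
t 9.75 p [ 0.5032 -0.0142  0.0405] tilt 0.1516
(x,y,z mm rel. R floor) freenose [ 0.8 -9.1 -1.5] rig [-27.9 178.8  -0.6] mid [-14.8  92.8  -1. ]
force x,y,z cubby -0.68 10.03 -2.05 tau [ 2.2   0.08 -0.01] tool x.u,x.v 0.989 -0.151 toolxz 0.0048
```

jog_arm --rows "-0.2 0 -0.05 0 0 0 1; -0.2 0 0 0 0 0 1; -0.1 0 0 0 0 0 1; 0 0 0 0 0 0 1; 0 0 0 0 0 0 1"

```text
time: 10.38
position: [0.5034, -0.018, 0.0408]
tool_rot: [-2.149, -2.285, -0.006]
ft_force: [-0.1, 13.1, -2.0]
grip_width: 0.244
grip_force: 55.0
```

```bash
python3 st.py
```

```text
t 10.375 p [ 0.5034 -0.018   0.0408] tilt 0.1522
(x,y,z mm rel. R floor) freenose [  1.3 -12.8  -1.3] rig [-2.75e+01  1.75e+02 -1.00e-01] mid [-14.3  89.   -0.7]
force x,y,z cubby -1.3 13.05 -1.97 tau [ 2.75  0.08 -0.  ] tool x.u,x.v 0.989 -0.152 toolxz 0.0062
```

jog_arm --rows "-0.1 0 0 0 0 0 1; -0.05 0.17 0 0 0 0.02 1; 0 0.17 0 0 0 0.02 1; 0 0 0 0 0 0 1; 0 0 0 0 0 0 1"

```text
time: 11.0
position: [0.507, -0.0189, 0.0408]
tool_rot: [-2.194, -2.241, -0.006]
ft_force: [0.2, 12.9, -2.0]
grip_width: 0.247
grip_force: 55.0
```

```bash
python3 st.py
```

```text
t 11.0 p [ 0.507  -0.0189  0.0408] tilt 0.1125
(x,y,z mm rel. R floor) freenose [  1.  -13.9  -1.3] rig [-2.040e+01  1.749e+02 -1.000e-01] mid [-10.6  88.4  -0.7]
force x,y,z cubby -0.94 12.85 -2.04 tau [2.88 0.01 0.  ] tool x.u,x.v 0.994 -0.112 toolxz 0.0066
```

jog_arm --rows "-0.03 0.22 0 0 0 0.025 1; -0.03 0.22 0 0 0 0.025 1; 0 0 0 0 0 0 1; 0 0 0 0 0 0 1"

```text
time: 11.5
position: [0.5115, -0.0193, 0.0409]
tool_rot: [-2.249, -2.185, -0.007]
ft_force: [1.1, 13.3, -3.3]
grip_width: 0.246
grip_force: 55.0
```

```bash
python3 st.py
```

```text
t 11.5 p [ 0.5115 -0.0193  0.0409] tilt 0.0624
(x,y,z mm rel. R floor) freenose [  0.4 -14.4  -1.3] rig [-11.5 175.3  -0. ] mid [-6.1 88.4 -0.6]
force x,y,z cubby -0.07 13.31 -3.33 tau [ 2.91 -0.03  0.01] tool x.u,x.v 0.998 -0.062 toolxz 0.0068
```

jog_arm --rows "0 0.27 0 0 0 0.03 1; 0 0.28 0 0 0 0.032 1; 0 0 0 0 0 0 1; 0 0 0 0 0 0 1"

```text
time: 12.0
position: [0.5171, -0.0195, 0.0409]
tool_rot: [-2.316, -2.114, -0.007]
ft_force: [0.0, 12.7, -3.5]
grip_width: 0.248
grip_force: 55.0
```

```bash
python3 st.py
```

```text
t 12.0 p [ 0.5171 -0.0195  0.0409] tilt 0.0002
(x,y,z mm rel. R floor) freenose [ -0.5 -14.3  -1.3] rig [-5.000e-01  1.757e+02 -1.000e-01] mid [-0.5 88.7 -0.6]
force x,y,z cubby -1.13 12.67 -3.48 tau [ 2.92 -0.04 -0.09] tool x.u,x.v 1.0 -0.0 toolxz 0.0068
```

jog_arm --rows "0.2 0 0 0 0 0 1; 0.2 0 0 0 0 0 1; 0.2 0 0 0 0 0 1; 0.15 0 0 0 0 0 1; 0 0 0 0 0 0 1"

```text
time: 12.62
position: [0.5177, -0.0137, 0.0408]
tool_rot: [-2.318, -2.115, -0.004]
ft_force: [-0.1, 9.3, -3.0]
grip_width: 0.249
grip_force: 55.0
```

```bash
python3 st.py
```

```text
t 12.625 p [ 0.5177 -0.0137  0.0408] tilt -0.0003
(x,y,z mm rel. R floor) freenose [-0.5 -8.4 -1.2] rig [ -0.4 181.6  -0.3] mid [-0.5 94.6 -0.7]
force x,y,z cubby -0.91 9.23 -3.03 tau [ 2.15 -0.01 -0.06] tool x.u,x.v 1.0 0.0 toolxz 0.0048
```

jog_arm --rows "0.2 0 0 0 0 0 1; 0.2 0 0 0 0 0 1; 0.15 0 0 0 0 0 1; 0 0 0 0 0 0 1; 0 0 0 0 0 0 1"

```text
time: 13.25
position: [0.5181, -0.0096, 0.0408]
tool_rot: [-2.319, -2.115, -0.003]
ft_force: [0.3, 7.4, -4.1]
grip_width: 0.246
grip_force: 55.0
```

```bash
python3 st.py
```

```text
t 13.25 p [ 0.5181 -0.0096  0.0408] tilt -0.0012
(x,y,z mm rel. R floor) freenose [-0.5 -4.3 -1.1] rig [ -0.3 185.7  -0.4] mid [-0.4 98.7 -0.7]
force x,y,z cubby -0.41 7.37 -4.08 tau [ 1.72 -0.07 -0.03] tool x.u,x.v 1.0 0.001 toolxz 0.0033
```

jog_arm --rows "0.12 0 0 0 0 0 1; 0.12 0 0 0 0 0 1; 0.1 0 0 0 0 0 1; 0 0 0 0 0 0 1; 0 0 0 0 0 0 1"

```text
time: 13.88
position: [0.5181, -0.0093, 0.0408]
tool_rot: [-2.323, -2.114, 0.002]
ft_force: [-1.8, 1.6, -3.2]
grip_width: 0.245
grip_force: 55.0
```

```bash
python3 st.py
```

```text
t 13.875 p [ 0.5181 -0.0093  0.0408] tilt -0.0031
(x,y,z mm rel. R floor) freenose [-0.7 -4.  -0.7] rig [-1.00e-01  1.86e+02 -7.00e-01] mid [-0.4 99.  -0.7]
force x,y,z cubby -1.94 1.47 -3.18 tau [0.78 0.53 0.12] tool x.u,x.v 1.0 0.003 toolxz -0.0002
```

jog_arm --rows "0 0 0 0 0 0 1; 0 0 0 0 0 0 1; 0 0 0 0 0 0 0.3; 0 0 0 0 0 0 0.1; 0 0 0 0 0 0 0" --force 5

```text
time: 14.5
position: [0.5199, -0.0095, 0.0417]
tool_rot: [2.322, 2.113, 0.002]
ft_force: [0.1, -0.2, 0.7]
grip_width: 0.459
grip_force: 0.0
```

jog_arm --rows "0 0 0 0 0 0 0; 0 0 0 0 0 0 -0.1; 0 0 0 0 0 0 -0.1"

```text
time: 14.88
position: [0.5188, -0.009, 0.0411]
tool_rot: [2.323, 2.115, 0.0]
ft_force: [-0.6, 0.1, -0.4]
grip_width: 0.545
grip_force: 0.0
```

```bash
python3 st.py
```

```text
t 14.875 p [ 0.5188 -0.009   0.0411] tilt -0.0028
(x,y,z mm rel. R floor) freenose [ 0.  -3.7 -0.4] rig [  0.5 186.3  -0.4] mid [ 0.3 99.3 -0.4]
force x,y,z cubby -0.65 0.04 -0.37 tau [-0.13  0.05 -0.05] tool x.u,x.v 1.0 0.003 toolxz 0.0
```

jog_arm --rows "0 0 -1 0 0 0 -0.1; 0 0 -3 0 0 0 -0.1; 0 0 -5 0 0 0 -0.1; 0 0 -5 0 0 0 -0.1; -5 0 0 0 0 0 -0.1"

```text
time: 15.5
position: [0.5179, -0.0555, 0.1859]
tool_rot: [2.312, 2.121, 0.013]
ft_force: [0.9, -0.4, -0.9]
grip_width: 0.549
grip_force: 0.0
```

```bash
python3 - <<'E'
from h import *
d=snap('wrist','w3'); S=snap('scene','s3'); T=snap('top','t3')
a=cv2.convertScaleAbs(cv2.resize(d['img'],(400,300)),alpha=1.6); b=cv2.convertScaleAbs(cv2.resize(S['img'][170:290,220:380],(400,300),interpolation=cv2.INTER_CUBIC),alpha=1.6)
cv2.imwrite('pics/fin.png',np.hstack([a,b]))
E
```

```text
(no output)
```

View pics/fin.png

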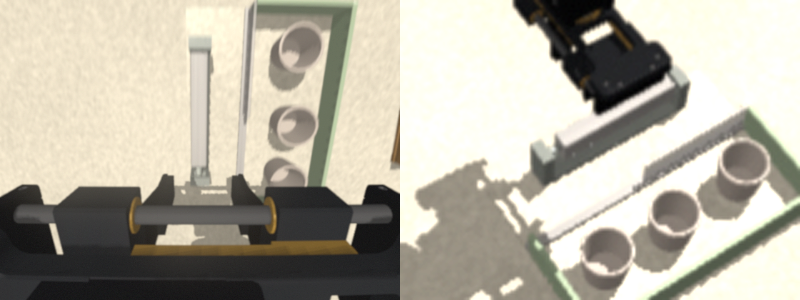

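The bar sits level between both cheeks (left picture (200,40) to (200,180)) with the gripper clear, and the cups haven't moved. I'm handing the job in.

jog_arm --rows "0 0 0 0 0 0 -0.1; 0 0 0 0 0 0 -0.1"

```text
time: 15.9
position: [0.514, -0.0577, 0.1808]
tool_rot: [-2.321, -2.116, 0.001]
ft_force: [0.3, 0.3, -0.1]
grip_width: 0.55
grip_force: 0.0
```

```bash
python3 -c "
from h import *
print(ticket.close_job())"
```

```text
the job is handed in; nothing more can be done
None
```

The guard bar is sprung into the bracket and holding by itself with the gripper clear; the last pictures show it level between both cheeks with the cups unmoved, and I handed the job in at about 16 s (no verdict came back).

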